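Knock up a row of card packs against the sprung back gauge

TASK

Straighten the row of four banded card packs: take the wooden jogging block that stands out in the open, nearest to you, on the left, and, with the flat face of its upright plate, push all four packs together up against the long bar of the sprung back gauge, pressing on with about 18 N so that the bar gives a little on its springs (never more than 25 N). Then draw the block back and leave it standing upright on the table clear of the packs, which must stay square and in one straight line along the bar. Touch the packs with the block only, keep the gripper off the gauge, and leave the other things where they are.

Things in the scene. Friction and masses are not known exactly. Their poses are not given: they have to be found in the camera images.
- gauge: Sprung back gauge, fixed to the table beyond the row. Origin under the centre of its dark steel base plate (100x240x10 mm); +x points away from the row (the push direction), y along the bar. Two rods carry an upright beech bar parallel to y: 16 mm thick, 290 mm long, its underside 3 mm and its top 43 mm above the table. The clamped rods do not slip.
- gauge_zero (a point): Point fixed to the gauge at gauge x = -0.075, y = 0, z = 0.023. The bar's front face (towards the row) stands 0 to 40 mm on the row's side (-x) of it: that setting varies, is NOT reported, and must be seen or felt. The bar gives to +x on springs: it starts to move at 4 N, 3 N more per mm, solid after 10 mm; it springs back when let go.
- block_top (a point): In the upright front plate of the loose beech jogging block: half-way along it and through its 13 mm thickness, 100 mm above the underside, 15 mm below the top edge. x points out of the flat front face (6.5 mm ahead), y along the plate, z up. The top edge can be pinched across x at 30 to 110 mm to the -y side; the handle is behind the plate at y = -7 to +21 mm.
- block: The same jogging block, about 0.6 kg, origin at the centre of its underside, same axes: flat base 68x250x14 mm, upright plate 250 mm long and 115 mm tall along the front (+x) side, and a bent wooden handle from the plate's back down to the base. block_top is 27.5 mm ahead of the origin.
- block_handle (a point): Centre of the upright rear post of the block's handle, 66 mm above the underside, 48.5 mm behind and 10.8 mm to the +y side of block_top, same axes. About 25 mm wide in y with slightly ridged (six-sided) flanks, 15 mm thick in x; pinched across y, the block may swivel a little in the grip.
- pack_1_c (a point): Centre of the leftmost (+y) pack of the row: a thick banded pack of trimmed pale cards lying flat, 56 mm wide along the bar (its own x) x 86 mm deep along the push (its own y, which points back towards the block) x 33 mm high, about 0.12 kg; its point lies 16.5 mm above the table. Neighbours start about 68 mm apart in gauge y, so the row is about 260 mm long, centred on the gauge.
- pack_1: The same pack as pack_1_c, origin at the centre of its underside, same axes.
- pack_2_c (a point): Centre of the second from the left pack of the row: a thin banded pack of trimmed pale cards lying flat, 56 mm wide along the bar (its own x) x 86 mm deep along the push (its own y, which points back towards the block) x 23 mm high, about 0.12 kg; its point lies 11.5 mm above the table. Neighbours start about 68 mm apart in gauge y, so the row is about 260 mm long, centred on the gauge.
- pack_2: The same pack as pack_2_c, origin at the centre of its underside, same axes.
- pack_3_c (a point): Centre of the third from the left pack of the row: a thick banded pack of trimmed pale cards lying flat, 56 mm wide along the bar (its own x) x 86 mm deep along the push (its own y, which points back towards the block) x 33 mm high, about 0.12 kg; its point lies 16.5 mm above the table. Neighbours start about 68 mm apart in gauge y, so the row is about 260 mm long, centred on the gauge.
- pack_3: The same pack as pack_3_c, origin at the centre of its underside, same axes.
- pack_4_c (a point): Centre of the rightmost (-y) pack of the row: a thin banded pack of trimmed pale cards lying flat, 56 mm wide along the bar (its own x) x 86 mm deep along the push (its own y, which points back towards the block) x 23 mm high, about 0.12 kg; its point lies 11.5 mm above the table. Neighbours start about 68 mm apart in gauge y, so the row is about 260 mm long, centred on the gauge.
- pack_4: The same pack as pack_4_c, origin at the centre of its underside, same axes.
- glue_stick_c (a point): Bystander, to be left alone: white and blue glue stick standing upright, 24 mm dia x 86 mm, near the left end of the row. The point is its centre.
- brass_weight_c (a point): Bystander, to be left alone: brass check weight with a knob top, 36 mm dia x 57 mm, near the right end of the row. The point is its centre.
- tape_roll_c (a point): Bystander, to be left alone: brown tape roll lying flat, 104 mm dia x 48 mm. The point is its centre.
- spray_can_c (a point): Bystander, to be left alone: green-capped spray can standing upright, 52 mm dia x 171 mm. The point is its centre.
- cut_stick_c (a point): Bystander, to be left alone: long white square plastic stick lying flat, 10x270x10 mm. The point is its centre.
Mind the look-alikes: they are no part of the job. Leave any red look-alike of the pack_4 alone. What is shaped like the pack_3 but blue is not meant.

How it is judged:
On the way:
1. the whole row stands in line and is pressed against the sprung bar with more than 5 N (angle between the y axis of each of pack_1, pack_2, pack_3, pack_4 and the x axis of gauge, either way round below 0.045 rad and y of pack_2_c in the frame of pack_1_c between -0.005 and 0.005 m and y of pack_3_c in the frame of pack_2_c between -0.005 and 0.005 m and y of pack_4_c in the frame of pack_3_c between -0.005 and 0.005 m and x of each of pack_1_c, pack_2_c, pack_3_c, pack_4_c in the frame of gauge above -0.17 m and contact force between gauge and anything else above 5 N), for 0.2 s.
At the end, for the whole second after the job is handed in: All four packs at rest, each square to the gauge within 0.045 rad, neighbours in line within 5 mm (measured in the left one's own axes), all at gauge x beyond -0.170; the block stands upright on the table (tilt under 0.08 rad, its point block_top below 106 mm) and touches no pack and not the gauge (angle between the y axis of each of pack_1, pack_2, pack_3, pack_4 and the x axis of gauge, either way round below 0.045 rad and y of pack_2_c in the frame of pack_1_c between -0.005 and 0.005 m and y of pack_3_c in the frame of pack_2_c between -0.005 and 0.005 m and y of pack_4_c in the frame of pack_3_c between -0.005 and 0.005 m and x of each of pack_1_c, pack_2_c, pack_3_c, pack_4_c in the frame of gauge above -0.17 m and linear speed of each of pack_1, pack_2, pack_3, pack_4 below 0.01 m/s and angle between block_top's own z axis and vertical below 0.08 rad and height (world z) of block_top below 0.106 m and contact force between block and pack_1 below 0.1 N and contact force between block and pack_2 below 0.1 N and contact force between block and pack_3 below 0.1 N and contact force between block and pack_4 below 0.1 N and contact force between block and gauge below 0.1 N).
It fails at once if the bar is pressed with more than 27 N (contact force between gauge and anything else above 27 N).
It fails at once if the robot itself touches a pack or the gauge (only the block may touch the packs) (contact force between any of the fingers, the arm and pack_1 above 1 N or contact force between any of the fingers, the arm and pack_2 above 1 N or contact force between any of the fingers, the arm and pack_3 above 1 N or contact force between any of the fingers, the arm and pack_4 above 1 N or contact force between any of the fingers, the arm and gauge above 1 N).
It fails at once if a bystander is moved by more than 15 mm (distance of any of glue_stick_c, brass_weight_c, tape_roll_c, spray_can_c, cut_stick_c from where it was at the start of the episode above 0.015 m).
It also fails if it takes over 58 s, if anything falls off the work surface, if the arm or the gripper's body presses on something with over 40 N, if the wrist force passes 120 N, or if a joint passes its speed limit or range.

ROBOT

A 6-joint arm with a two-finger parallel gripper is mounted at the origin on a cart in front of the work surface, level with it; the furniture and walls round the work are solid. World frame = base frame: x ahead of the robot, y to its left, z up, the work surface at z = 0. Lengths are in m, angles in rad, forces in N, time in s.
With the tool pointing down it reaches from about 0.35 to 0.85 m from the base axis. Payload 8.1 kg.
Tool frame: the origin (TCP) lies between the finger pads; the fingertips stand 14 mm ahead of it and the grasp point (between the pads) lies 5 mm behind it; z points along the fingers, y is the line along which they close (so a half turn about z gives the same grasp; the last joint's range is limited). The gripper opens to 93 mm and grips with 3 to 60 N. Pads are 15 mm wide; open, the fingers measure 128 mm over their backs; the gripper's body (75 mm by 188 mm) begins 65 mm behind the grasp point.
Start: joints at [-1.211, 0.13, 1.488, -0, 1.523, -0.085], TCP at [0.258, -0.542, 0.233] pointing down, gripper open.
Joint ranges: [-2.96, 2.96], [-0.89, 2.26], [0.02, 2.5], [-1.34, 4.48], [0, 2.73], [-2.66, 2.66]. Speed limits (rad/s): [2.39, 2.39, 2.79, 3.14, 3.14, 3.14].

INTERFACE

Orientations are given as a rotation vector (axis times angle).
In Python, from plant import robot gives the robot as it stands.
- The arm moves only by the tool arm_command, never from a script. Its argument "targets" is a list of rows, each an object of numbers: "x", "y", "z": the shift along the world's x, y, z in units of 500 mm (1.0 is 500 mm); "rx", "ry", "rz": the turn, a rotation vector about the world's x, y, z in units of 2 rad (1.0 is 2 rad); "claw": the closure in counts, from 0 (fully open) to 255 (shut). In form: [{"x": .., "y": .., "z": .., "rx": .., "ry": .., "rz": .., "claw": ..}, ...]. A call has 1 to 10 rows; each row is the pose to reach, as a shift and turn from the pose commanded when the call began; what a row does not reach only later rows make up. A row lasts 1/12 s, in which the tool goes at most 41.7 mm and 7.16 degrees, less where a joint would pass 70% of its speed; a pose out of reach is approached as far as the arm can. A call with a number of a shift or a turn outside -1 to 1 is refused whole. A call with a gripper value outside its range is refused whole. The fingers move at their own pace and stop on an object; "squeeze" is the grip in N (left out, the last holds). Time passes only in rows, so rows that repeat a pose let the fingers close. It gives the time, the measured TCP pose, the force, the opening and the grip force at its end, in the units of the state.
- robot.read_state(): the state, without advancing time (a new reading comes with each control period).
- robot.read_camera(name): name is "scene" or "side" or "wrist"; returns (picture, depth): 420x560x3 uint8, red, green, blue; 420x560 float32, m along the optical axis (not along the pixel's ray), 0 where there is no reading.
- robot.get_calibration(name): a dict with "intrinsics" (3x3 intrinsics, pixels), "origin" and "orientation" of the camera in the world. Camera axes: x right, y up, looking along -z (the intrinsics and any distortion apply to the point x, -y, -z); pixel columns grow to the right and rows downward; lengths in m; the calibration is good to about 2 mm. The wrist camera is an equidistant fisheye: a pixel r from the principal point sees the ray r / f radians off the axis. A picture is of the moment at which its call begins: read the wrist's pose just before it. get_calibration takes no time and is no camera call; for the wrist camera it gives the pose at the moment of the call.
- robot.close_job(): hands the job in; it is judged then, once.
The state is a dict: "t": time; "q": joint angles; "dq": joint speeds; "joint_torque": joint torques, N m; "tool_pos": TCP position; "orientation": TCP orientation; "force": force on the tool from outside, world axes, zero at the start; "wrist_torque": the same for the moment, N m; "opening": finger opening in m; "gripper_force": force on a finger pad.
Only numpy, scipy, OpenCV 4.12 (cv2) and the standard library are available. Lean on these libraries where they do the work, as an engineer would, in place of code of your own. Each camera call takes 0.05 s, during which the arm holds its last target. There are 200 camera calls.

## Working session

There is one attempt and no reset: what is moved stays moved. The work goes in short steps, Python scripts to look and compute and a tool call to move; the robot and the scene stay as the last step left them, time stands still between calls to the robot, and variables do not carry over. Pictures are saved under pics/ and viewed, at most 10 in all, crops included, and the job is handed in when it is done.

Besides the shell and the picture viewer there is one more tool, called after ">>>" by a JSON object that holds its "api" and its "payload". arm_command: Moves the arm, as the interface text tells. Shifts and turns lie within -1 to 1; 1 stands for 500 mm of shift or 2 rad of turn. Its arguments: {"type":"object","properties":{"targets":{"type":"array","items":{"type":"object","properties":{"x":{"type":"number","minimum":-1,"maximum":1},"y":{"type":"number","minimum":-1,"maximum":1},"z":{"type":"number","minimum":-1,"maximum":1},"rx":{"type":"number","minimum":-1,"maximum":1},"ry":{"type":"number","minimum":-1,"maximum":1},"rz":{"type":"number","minimum":-1,"maximum":1},"claw":{"type":"number"}}}},"squeeze":{"type":"number"}},"required":["targets"]}

```bash
mkdir -p pics; ls; cat > h.py <<'E'
import numpy as np, cv2
from plant import robot
def snap(n,f):
    c=robot.get_calibration(n); im,d=robot.read_camera(n)
    cv2.imwrite(f'pics/{f}.png',cv2.cvtColor(im,cv2.COLOR_RGB2BGR)); np.savez(f'pics/{f}.npz',im=im,d=d,K=c['intrinsics'],o=c['origin'],R=rot(c['orientation']))
    return im,d
def rot(r):
    r=np.array(r,float); return r if r.shape==(3,3) else cv2.Rodrigues(r)[0]
def load(f): return np.load(f'pics/{f}.npz')
def cloud(f):
    z=load(f); K=z['K']; d=z['d']; v,u=np.indices(d.shape)
    p=np.stack([(u-K[0,2])/K[0,0]*d,-(v-K[1,2])/K[1,1]*d,-d],-1)
    return p@z['R'].T+z['o']
def ray(f,u,v,h):
    z=load(f);K=z['K'];r=z['R']@np.array([(u-K[0,2])/K[0,0],-(v-K[1,2])/K[1,1],-1]); return z['o']+r*(h-z['o'][2])/r[2]
E
python3 - <<'E'
from h import *
print(robot.read_state())
for n in('scene','side'):
    snap(n,n+'0'); print(robot.get_calibration(n))
E
```

```text
pics
{'t': 0.0, 'q': array([-1.21140372e+00,  1.31148227e-01,  1.48924289e+00, -5.54605761e-05,
        1.52299658e+00, -8.54025921e-02]), 'dq': array([-5.10945102e-04, -6.97076894e-04, -1.83189410e-03, -8.80131960e-05,
       -2.24564169e-03, -2.86974862e-04]), 'joint_torque': array([ 1.09806719e-03, -5.59842718e+01, -4.91751659e+01,  7.70762167e-02,
        3.58129630e-02, -1.19093434e-04]), 'tool_pos': array([ 0.25797733, -0.54112132,  0.23161513]), 'orientation': array([-3.06249166e+00, -6.92550906e-01,  4.71003359e-04]), 'force': array([ 0.49289649,  0.32380035, -0.15133046]), 'wrist_torque': array([ 0.01892074, -0.00505567, -0.0413297 ]), 'gripper_force': 0.0, 'opening': 0.09279627354037384}
{'intrinsics': array([[519.90429218,   0.        , 285.2508529 ],
       [  0.        , 519.90429218, 209.99135281],
       [  0.        ,   0.        ,   1.        ]]), 'origin': array([-0.46492052,  0.75869518,  0.65106041]), 'orientation': array([ 0.61822301, -1.23933083, -1.90084991])}
{'intrinsics': array([[387.56553386,   0.        , 282.57690333],
       [  0.        , 387.56553386, 212.15653066],
       [  0.        ,   0.        ,   1.        ]]), 'origin': array([ 0.35819837, -0.820016  ,  0.72821909]), 'orientation': array([ 0.91963156, -0.11430212, -0.2405101 ])}
```

View pics/scene0.png

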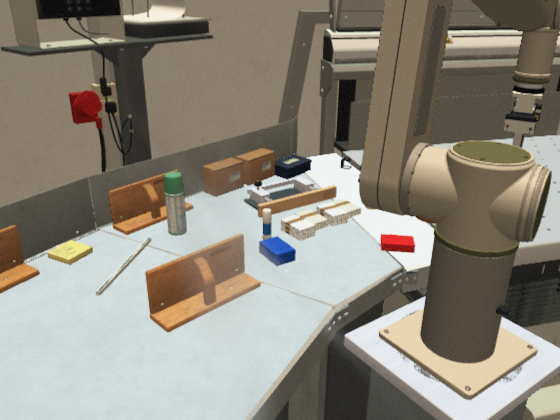

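View pics/side0.png

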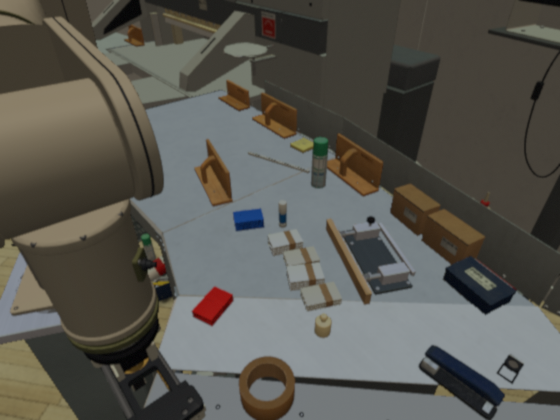

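Candidates for the block: scene (205,285) = side (213,172), in the open and nearest; look-alikes sit along the back fence at scene (150,200), (10,260) and side (275,115), (355,165), (237,95). I choose the first. The packs are at side (285,241), (301,258), (305,274) and (321,296), the bar runs from (330,225) to (368,295), the red decoy is at (213,305) and the blue one at (248,219).

```bash
python3 - <<'E'
from h import *
for f in('side0','scene0'):
    P=cloud(f); im=load(f)['im']; hsv=cv2.cvtColor(im,cv2.COLOR_RGB2HSV)
    ok=(load(f)['d']>0)&(P[...,0]>0)&(P[...,0]<1.3)&(abs(P[...,1])<1.2)
    wood=(hsv[...,0]<20)&(hsv[...,1]>110)&ok&(P[...,2]>0.02)&(P[...,2]<0.13)
    pale=(hsv[...,1]<110)&ok&(P[...,2]>0.013)&(P[...,2]<0.05)
    for nm,m in(('wood',wood),('pale',pale),('all>14mm',ok&(P[...,2]>.012)&(P[...,2]<.2))):
        n,l,s,c=cv2.connectedComponentsWithStats(m.astype(np.uint8))
        for i in range(1,n):
            if s[i,4]<60: continue
            q=P[l==i]; zt=np.percentile(q[:,2],97); t=q[q[:,2]>zt-.006]
            r=cv2.minAreaRect((t[:,:2]*1000).astype(np.float32))
            print(f,nm,c[i].round(),s[i,4],'ztop',zt.round(3),'rect',np.round(r[0],0),np.round(r[1],0),round(r[2],1))
    if f=='side0':
        cv2.imwrite('pics/c1.png',cv2.resize(cv2.cvtColor(im,cv2.COLOR_RGB2BGR)[130:330,180:420],None,fx=3.3,fy=3,interpolation=cv2.INTER_CUBIC))
E
```

```text
side0 wood [238.  92.] 303 ztop 0.088 rect [ 616. 1043.] [ 15. 189.] 20.6
side0 wood [278. 112.] 835 ztop 0.113 rect [739. 735.] [ 17. 242.] 21.8
side0 wood [358. 160.] 1357 ztop 0.114 rect [903. 255.] [ 18. 236.] 13.7
side0 wood [216. 169.] 655 ztop 0.115 rect [430. 324.] [  9. 243.] 8.7
side0 wood [437. 222.] 2993 ztop 0.092 rect [ 974. -106.] [ 69. 280.] 12.1
side0 wood [348. 265.] 372 ztop 0.042 rect [ 694. -156.] [ 11. 274.] 0.4
side0 wood [212. 303.] 588 ztop 0.024 rect [ 348. -207.] [87. 56.] 45.8
side0 wood [267. 387.] 1719 ztop 0.049 rect [ 425. -442.] [100. 100.] 80.2
side0 pale [342.  99.] 428 ztop 0.049 rect [1074.  888.] [183. 429.] 82.9
side0 pale [315. 134.] 278 ztop 0.049 rect [851. 550.] [  9. 238.] 21.3
side0 pale [301. 142.] 77 ztop 0.018 rect [783. 526.] [76. 46.] 26.7
side0 pale [318. 180.] 141 ztop 0.049 rect [749. 218.] [19. 47.] 67.1
side0 pale [388. 183.] 164 ztop 0.049 rect [968. 132.] [ 5. 89.] 12.9
side0 pale [409. 217.] 66 ztop 0.049 rect [934. -59.] [ 4. 48.] 11.8
side0 pale [374. 255.] 1853 ztop 0.045 rect [ 761. -148.] [287. 134.] 89.0
side0 pale [284.
[... 3177 characters left out ...]
] 70.8
scene0 all>14mm [159. 191.] 19684 ztop 0.156 rect [957.  -4.] [ 242. 1308.] 22.5
scene0 all>14mm [328. 120.] 653 ztop 0.193 rect [1162. -643.] [62. 42.] 33.8
scene0 all>14mm [352. 120.] 1386 ztop 0.196 rect [1077. -721.] [140.  77.] 64.8
scene0 all>14mm [319. 216.] 1417 ztop 0.035 rect [ 572. -111.] [ 95. 202.] 6.2
scene0 all>14mm [197. 281.] 5968 ztop 0.115 rect [431. 333.] [ 16. 250.] 8.9
scene0 all>14mm [397. 241.] 424 ztop 0.025 rect [ 348. -205.] [85. 63.] 46.6
scene0 all>14mm [277. 248.] 609 ztop 0.035 rect [487.  88.] [60. 89.] 87.6
scene0 all>14mm [ 70. 250.] 515 ztop 0.02 rect [788. 513.] [83. 80.] 25.7
scene0 all>14mm [424. 313.] 2323 ztop 0.192 rect [30. 59.] [ 9. 62.] 65.4
```

View pics/c1.png

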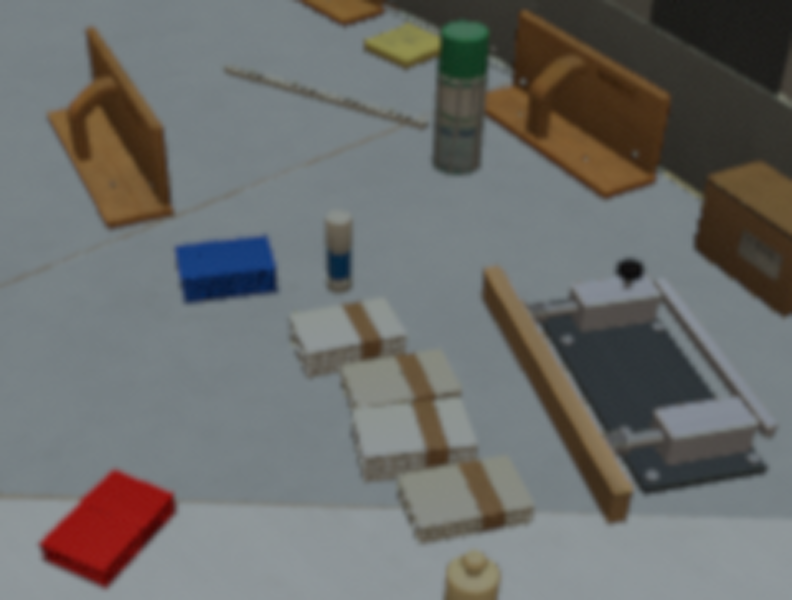

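The crop confirms the choice: the block at side (213,172) stands free with its handle toward the robot. The packs are in front of the bar, with the glue stick at (282,212) and the brass weight at (323,325). From the depth data, block_top ≈ (0.431, 0.331) with yaw 8.8°, and its height of 115 mm matches, so the handle ≈ (0.381, 0.334). I'm moving now.

>>> {"api": "arm_command", "payload": {"targets": [{"x": 0.38,"y": 0.88,"z": 0.04,"rz": -0.146,"claw": 0},{"x": 0.38,"y": 0.88,"z": 0.04,"rz": -0.146,"claw": 0},{"x": 0.38,"y": 0.88,"z": 0.04,"rz": -0.146,"claw": 0},{"x": 0.38,"y": 0.88,"z": 0.04,"rz": -0.146,"claw": 0},{"x": 0.38,"y": 0.88,"z": 0.04,"rz": -0.146,"claw": 0},{"x": 0.38,"y": 0.88,"z": 0.04,"rz": -0.146,"claw": 0},{"x": 0.38,"y": 0.88,"z": 0.04,"rz": -0.146,"claw": 0},{"x": 0.38,"y": 0.88,"z": 0.04,"rz": -0.146,"claw": 0},{"x": 0.38,"y": 0.88,"z": 0.04,"rz": -0.146,"claw": 0},{"x": 0.38,"y": 0.88,"z": 0.04,"rz": -0.146,"claw": 0}]}}

```text
schema error: expected keys x, y, z, rx, ry, rz, claw
```

```bash
python3 - <<'E'
from h import *
# gauge: fit bar top and packs
for f in('side0','scene0'):
    P=cloud(f); im=load(f)['im']; hsv=cv2.cvtColor(im,cv2.COLOR_RGB2HSV); z=P[...,2]
    m=(z>.037)&(z<.049)&(P[...,0]>.65)&(P[...,0]<.725)&(P[...,1]>-.32)&(P[...,1]<.03)&(hsv[...,1]>70)
    q=P[m]; xs=[];ys=[]
    for y in np.arange(-.28,.0,.012):
        s=q[abs(q[:,1]-y)<.006]
        if len(s)>3: ys.append(y); xs.append(np.median(s[:,0]))
    a=np.polyfit(ys,xs,1); print(f,'bar line x=%.4f*y+%.4f'%tuple(a),'yaw deg',-np.degrees(np.arctan(a[0])),'y range',q[:,1].min(),q[:,1].max(), 'x pct',np.percentile(q[:,0]-np.polyval(a,q[:,1]),[3,97]))
    m=(z>.012)&(z<.04)&(P[...,0]>.5)&(P[...,0]<.65)&(P[...,1]>-.30)&(P[...,1]<.03); q=P[m]
    for y in np.arange(-.28,0,.02):
        s=q[abs(q[:,1]-y)<.006]
        if len(s)>5: print(round(y,2),np.percentile(s[:,0],[3,97]).round(3),np.percentile(s[:,2],80).round(3),end=' | ')
    print()
E
```

```text
side0 bar line x=0.0304*y+0.7042 yaw deg -1.7399102874920562 y range -0.2926686575766433 -0.004154756362752865 x pct [-0.00614015  0.00775636]
-0.28 [0.568 0.618] 0.02 | -0.26 [0.556 0.638] 0.022 | -0.24 [0.556 0.639] 0.022 | -0.22 [0.556 0.639] 0.022 | -0.2 [0.537 0.617] 0.031 | -0.18 [0.538 0.62 ] 0.032 | -0.16 [0.541 0.622] 0.032 | -0.14 [0.554 0.632] 0.022 | -0.12 [0.55  0.631] 0.022 | -0.1 [0.549 0.63 ] 0.023 | -0.08 [0.557 0.63 ] 0.021 | -0.06 [0.524 0.608] 0.032 | -0.04 [0.523 0.605] 0.032 | -0.02 [0.522 0.604] 0.032 | 
scene0 bar line x=0.0334*y+0.7016 yaw deg -1.912127505775073 y range -0.2898281553270522 0.0006110206699176945 x pct [-0.00575676  0.00885981]
-0.26 [0.555 0.641] 0.024 | -0.24 [0.556 0.637] 0.024 | -0.22 [0.556 0.637] 0.024 | -0.2 [0.535 0.618] 0.034 | -0.18 [0.535 0.616] 0.034 | -0.16 [0.538 0.623] 0.033 | -0.14 [0.54  0.627] 0.024 | -0.12 [0.548 0.629] 0.024 | -0.1 [0.548 0.631] 0.024 | -0.08 [0.553 0.629] 0.024 | -0.06 [0.523 0.608] 0.034 | -0.04 [0.521 0.603] 0.033 | -0.02 [0.522 0.605] 0.033 |
```

>>> {"api": "arm_command", "payload": {"targets": [{"x": 0.38,"y": 0.88,"z": 0.04,"rx": 0,"ry": 0,"rz": -0.146,"claw": 0},{"x": 0.38,"y": 0.88,"z": 0.04,"rx": 0,"ry": 0,"rz": -0.146,"claw": 0},{"x": 0.38,"y": 0.88,"z": 0.04,"rx": 0,"ry": 0,"rz": -0.146,"claw": 0},{"x": 0.38,"y": 0.88,"z": 0.04,"rx": 0,"ry": 0,"rz": -0.146,"claw": 0},{"x": 0.38,"y": 0.88,"z": 0.04,"rx": 0,"ry": 0,"rz": -0.146,"claw": 0},{"x": 0.38,"y": 0.88,"z": 0.04,"rx": 0,"ry": 0,"rz": -0.146,"claw": 0},{"x": 0.38,"y": 0.88,"z": 0.04,"rx": 0,"ry": 0,"rz": -0.146,"claw": 0},{"x": 0.38,"y": 0.88,"z": 0.04,"rx": 0,"ry": 0,"rz": -0.146,"claw": 0},{"x": 0.38,"y": 0.88,"z": 0.04,"rx": 0,"ry": 0,"rz": -0.146,"claw": 0},{"x": 0.38,"y": 0.88,"z": 0.04,"rx": 0,"ry": 0,"rz": -0.146,"claw": 0}]}}

```text
t: 0.93
tool_pos: [0.4233, -0.1574, 0.2499]
orientation: [-3.132, -0.239, 0.0]
force: [1.7, -0.4, 0.7]
opening: 0.0926
gripper_force: 0.0
```

>>> {"api": "arm_command", "payload": {"targets": [{"x": -0.085,"y": 0.98,"z": 0,"rx": 0,"ry": 0,"rz": 0,"claw": 0},{"x": -0.085,"y": 0.98,"z": 0,"rx": 0,"ry": 0,"rz": 0,"claw": 0},{"x": -0.085,"y": 0.98,"z": 0,"rx": 0,"ry": 0,"rz": 0,"claw": 0},{"x": -0.085,"y": 0.98,"z": 0,"rx": 0,"ry": 0,"rz": 0,"claw": 0},{"x": -0.085,"y": 0.98,"z": 0,"rx": 0,"ry": 0,"rz": 0,"claw": 0},{"x": -0.085,"y": 0.98,"z": 0,"rx": 0,"ry": 0,"rz": 0,"claw": 0},{"x": -0.085,"y": 0.98,"z": 0,"rx": 0,"ry": 0,"rz": 0,"claw": 0},{"x": -0.085,"y": 0.98,"z": 0,"rx": 0,"ry": 0,"rz": 0,"claw": 0},{"x": -0.085,"y": 0.98,"z": 0,"rx": 0,"ry": 0,"rz": 0,"claw": 0},{"x": -0.085,"y": 0.98,"z": 0,"rx": 0,"ry": 0,"rz": 0,"claw": 0}]}}

```text
t: 1.77
tool_pos: [0.3863, 0.2577, 0.2498]
orientation: [3.132, 0.24, 0.0]
force: [0.3, -0.1, -0.5]
opening: 0.0929
gripper_force: 0.0
```

```bash
python3 - <<'E'
from h import *
s=robot.read_state(); print(s['tool_pos'],s['orientation'],s['q'],s['dq'])
snap('wrist','w1'); c=robot.get_calibration('wrist'); print(c)
E
```

```text
[0.38626021 0.25774819 0.2498036 ] [3.13232568e+00 2.40249040e-01 7.81510037e-05] [ 4.78015272e-01 -2.51325978e-01  1.82346605e+00 -8.10610607e-05
  1.56943294e+00  1.89571168e+00] [ 1.03058989  0.66349382 -0.54231242 -0.00467988 -0.12444584  1.02562437]
{'intrinsics': array([[325.1922621 ,   0.        , 276.20918137],
       [  0.        , 325.1922621 , 203.6767648 ],
       [  0.        ,   0.        ,   1.        ]]), 'origin': array([0.45952681, 0.27478562, 0.40024584]), 'orientation': array([-0.22113999,  0.19460764, -1.40447646])}
```

View pics/w1.png

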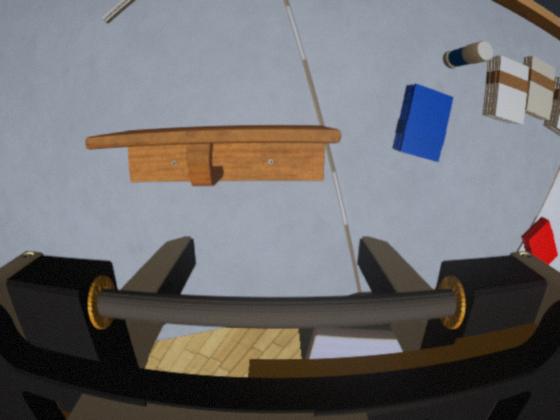

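The wrist view shows the plate's top edge running from (90,142) to (338,135), with the handle's rear post at about (202,180). The blue decoy is at (425,122) and clear of it.

```bash
cat >> h.py <<'E'
def fcloud(f):
    z=load(f); K=z['K']; d=z['d']; v,u=np.indices(d.shape)
    a=(u-K[0,2])/K[0,0]; b=(v-K[1,2])/K[1,1]; t=np.hypot(a,b)+1e-9; s=np.tan(np.minimum(t,1.5))/t
    p=np.stack([a*s*d,-b*s*d,-d],-1); return p@z['R'].T+z['o']
E
python3 - <<'E'
from h import *
P=fcloud('w1'); im=load('w1')['im']; hsv=cv2.cvtColor(im,cv2.COLOR_RGB2HSV)
m=(hsv[...,0]<20)&(hsv[...,1]>110); m[220:]=0
t=P[m&(P[...,2]>.108)&(P[...,2]<.122)]
print(len(t),t.min(0),t.max(0)); print(cv2.minAreaRect((t[:,:2]*1000).astype(np.float32)))
z=m&(P[...,2]>.03)&(P[...,2]<.105); z[:,:185]=0; z[:,218:]=0
for v in range(140,190,4):
    u=np.where(z[v])[0]
    if len(u)>3: print(v,u.min(),u.max(),P[v,u[1]].round(3),P[v,u[-2]].round(3))
s=robot.read_state(); print(s['tool_pos'],s['dq'].round(2))
E
```

```text
3569 [0.41072094 0.21038541 0.10801969] [0.45785104 0.45324804 0.11582433]
((434.07672119140625, 332.1037902832031), (13.629109382629395, 245.70323181152344), 8.666193008422852)
144 187 212 [0.424 0.347 0.101] [0.426 0.326 0.098]
148 187 212 [0.42  0.347 0.102] [0.423 0.325 0.097]
152 187 211 [0.416 0.346 0.101] [0.419 0.325 0.099]
156 186 211 [0.413 0.347 0.102] [0.415 0.325 0.098]
160 187 211 [0.409 0.345 0.101] [0.411 0.325 0.096]
164 187 212 [0.404 0.346 0.098] [0.406 0.325 0.09 ]
168 187 212 [0.4   0.346 0.096] [0.402 0.324 0.089]
172 188 217 [0.395 0.346 0.091] [0.391 0.325 0.05 ]
176 189 217 [0.39  0.346 0.086] [0.387 0.324 0.054]
180 190 216 [0.385 0.345 0.081] [0.385 0.323 0.064]
184 192 212 [0.38  0.344 0.075] [0.382 0.326 0.072]
[0.38465504 0.26408265 0.24947502] [-0.11 -0.04  0.04 -0.01  0.02 -0.19]
```

>>> {"api": "arm_command", "payload": {"targets": [{"x": 0,"y": 0.142,"z": 0,"rx": 0,"ry": 0,"rz": 0,"claw": 0},{"x": 0,"y": 0.142,"z": -0.08,"rx": 0,"ry": 0,"rz": 0,"claw": 0},{"x": 0,"y": 0.142,"z": -0.15,"rx": 0,"ry": 0,"rz": 0,"claw": 0},{"x": 0,"y": 0.142,"z": -0.22,"rx": 0,"ry": 0,"rz": 0,"claw": 0},{"x": 0,"y": 0.142,"z": -0.28,"rx": 0,"ry": 0,"rz": 0,"claw": 0},{"x": 0,"y": 0.142,"z": -0.33,"rx": 0,"ry": 0,"rz": 0,"claw": 0},{"x": 0,"y": 0.142,"z": -0.37,"rx": 0,"ry": 0,"rz": 0,"claw": 0},{"x": 0,"y": 0.142,"z": -0.386,"rx": 0,"ry": 0,"rz": 0,"claw": 0},{"x": 0,"y": 0.142,"z": -0.386,"rx": 0,"ry": 0,"rz": 0,"claw": 0}]}}

```text
t: 2.57
tool_pos: [0.3854, 0.3254, 0.0544]
orientation: [3.13, 0.24, -0.007]
force: [0.3, 0.0, -0.8]
opening: 0.0929
gripper_force: 0.0
```

>>> {"api": "arm_command", "payload": {"squeeze": 60, "targets": [{"x": -0.002,"y": 0.018,"z": 0.004,"rx": 0,"ry": 0,"rz": 0,"claw": 0},{"x": -0.002,"y": 0.018,"z": 0.004,"rx": 0,"ry": 0,"rz": 0,"claw": 100},{"x": -0.002,"y": 0.018,"z": 0.004,"rx": 0,"ry": 0,"rz": 0,"claw": 255},{"x": -0.002,"y": 0.018,"z": 0.004,"rx": 0,"ry": 0,"rz": 0,"claw": 255},{"x": -0.002,"y": 0.018,"z": 0.004,"rx": 0,"ry": 0,"rz": 0,"claw": 255},{"x": -0.002,"y": 0.018,"z": 0.004,"rx": 0,"ry": 0,"rz": 0,"claw": 255},{"x": -0.002,"y": 0.018,"z": 0.004,"rx": 0,"ry": 0,"rz": 0,"claw": 255},{"x": -0.002,"y": 0.018,"z": 0.004,"rx": 0,"ry": 0,"rz": 0,"claw": 255},{"x": -0.002,"y": 0.018,"z": 0.004,"rx": 0,"ry": 0,"rz": 0,"claw": 255},{"x": -0.002,"y": 0.018,"z": 0.004,"rx": 0,"ry": 0,"rz": 0,"claw": 255}]}}

```text
t: 3.4
tool_pos: [0.3862, 0.3356, 0.059]
orientation: [3.132, 0.24, -0.0]
force: [0.8, -0.9, 0.3]
opening: 0.0373
gripper_force: 0.0
```

>>> {"api": "arm_command", "payload": {"targets": [{"x": 0,"y": 0,"z": 0,"rx": 0,"ry": 0,"rz": 0,"claw": 255},{"x": 0,"y": 0,"z": 0,"rx": 0,"ry": 0,"rz": 0,"claw": 255},{"x": 0,"y": 0,"z": 0,"rx": 0,"ry": 0,"rz": 0,"claw": 255},{"x": 0,"y": 0,"z": 0,"rx": 0,"ry": 0,"rz": 0,"claw": 255},{"x": 0,"y": 0,"z": 0.02,"rx": 0,"ry": 0,"rz": 0,"claw": 255},{"x": 0,"y": 0,"z": 0.06,"rx": 0,"ry": 0,"rz": 0,"claw": 255},{"x": 0,"y": 0,"z": 0.1,"rx": 0,"ry": 0,"rz": 0,"claw": 255},{"x": 0,"y": 0,"z": 0.14,"rx": 0,"ry": 0,"rz": 0,"claw": 255},{"x": 0,"y": 0,"z": 0.14,"rx": 0,"ry": 0,"rz": 0,"claw": 255}]}}

```text
t: 4.15
tool_pos: [0.388, 0.3368, 0.1333]
orientation: [-3.13, -0.24, -0.007]
force: [1.9, 0.3, -5.8]
opening: 0.025
gripper_force: 59.2
```

```bash
python3 - <<'E'
from h import *
s=robot.read_state(); print(s)
snap('side','s2')
P=cloud('s2');im=load('s2')['im']; hsv=cv2.cvtColor(im,cv2.COLOR_RGB2HSV)
cv2.imwrite('pics/c2.png',cv2.resize(cv2.cvtColor(im,cv2.COLOR_RGB2BGR)[90:250,130:330],None,fx=3.5,fy=3.5))
m=(hsv[...,0]<20)&(hsv[...,1]>110)&(abs(P[...,0]-.43)<.12)&(abs(P[...,1]-.33)<.16)
q=P[m&(P[...,2]>.15)&(P[...,2]<.25)]; 
for y in np.arange(.2,.46,.025):
    k=q[abs(q[:,1]-y)<.012]
    if len(k): print(y.round(3),k[:,2].max().round(3),k[np.argmax(k[:,2]),0].round(3))
E
```

```text
{'t': 4.15, 'q': array([ 6.15326698e-01, -3.80713131e-02,  1.84659716e+00, -2.56697267e-04,
        1.32771626e+00,  2.03318590e+00]), 'dq': array([-0.00187661,  0.0318363 ,  0.03923266,  0.00274734, -0.08112484,
       -0.00053556]), 'joint_torque': array([ 1.21877748e-01, -4.44836676e+01, -4.47183466e+01, -1.65426554e-01,
        1.54248409e+00,  3.71972937e-02]), 'tool_pos': array([0.38795703, 0.33682727, 0.13328942]), 'orientation': array([-3.12987166, -0.23990059, -0.00740863]), 'force': array([ 1.85971031,  0.25570667, -5.81896542]), 'wrist_torque': array([ 0.11360736,  0.06342868, -0.01704124]), 'gripper_force': 59.198868457642675, 'opening': 0.0250180402167985}
0.2 0.188 0.454
0.225 0.19 0.45
0.25 0.206 0.435
0.275 0.19 0.444
0.3 0.242 0.388
0.325 0.247 0.396
0.35 0.226 0.364
```

View pics/c2.png

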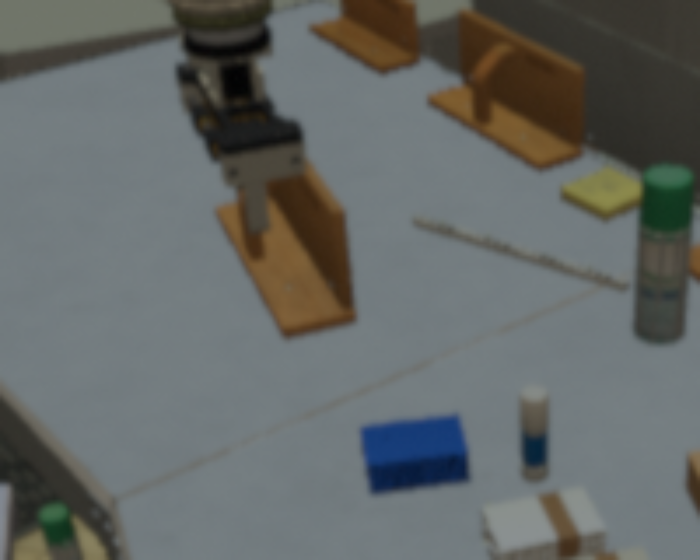

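The block hangs upright in the grip, with its top at 0.19 m. I'm carrying it over to the row.

>>> {"api": "arm_command", "payload": {"targets": [{"x": 0.003,"y": -0.02,"z": 0,"rx": 0,"ry": 0,"rz": -0.002,"claw": 255},{"x": 0.008,"y": -0.06,"z": 0,"rx": 0,"ry": 0,"rz": -0.006,"claw": 255},{"x": 0.015,"y": -0.12,"z": 0,"rx": 0,"ry": 0,"rz": -0.012,"claw": 255},{"x": 0.023,"y": -0.18,"z": 0,"rx": 0,"ry": 0,"rz": -0.018,"claw": 255},{"x": 0.031,"y": -0.24,"z": 0,"rx": 0,"ry": 0,"rz": -0.024,"claw": 255},{"x": 0.038,"y": -0.3,"z": 0,"rx": 0,"ry": 0,"rz": -0.03,"claw": 255},{"x": 0.046,"y": -0.36,"z": 0,"rx": 0,"ry": 0,"rz": -0.036,"claw": 255},{"x": 0.054,"y": -0.42,"z": 0,"rx": 0,"ry": 0,"rz": -0.042,"claw": 255},{"x": 0.06,"y": -0.47,"z": 0,"rx": 0,"ry": 0,"rz": -0.047,"claw": 255},{"x": 0.067,"y": -0.52,"z": 0,"rx": 0,"ry": 0,"rz": -0.052,"claw": 255}]}}

```text
t: 5.03
tool_pos: [0.4178, 0.0736, 0.1267]
orientation: [3.14, 0.075, -0.006]
force: [-0.2, 0.1, -5.0]
opening: 0.0249
gripper_force: 59.2
```

>>> {"api": "arm_command", "payload": {"targets": [{"x": 0.007,"y": -0.05,"z": 0,"rx": 0,"ry": 0,"rz": -0.005,"claw": 255},{"x": 0.014,"y": -0.11,"z": 0,"rx": 0,"ry": 0,"rz": -0.011,"claw": 255},{"x": 0.022,"y": -0.17,"z": 0,"rx": 0,"ry": 0,"rz": -0.017,"claw": 255},{"x": 0.03,"y": -0.23,"z": 0,"rx": 0,"ry": 0,"rz": -0.023,"claw": 255},{"x": 0.038,"y": -0.29,"z": 0,"rx": 0,"ry": 0,"rz": -0.029,"claw": 255},{"x": 0.045,"y": -0.34,"z": 0,"rx": 0,"ry": 0,"rz": -0.034,"claw": 255},{"x": 0.05,"y": -0.38,"z": 0,"rx": 0,"ry": 0,"rz": -0.038,"claw": 255},{"x": 0.053,"y": -0.405,"z": 0,"rx": 0,"ry": 0,"rz": -0.04,"claw": 255},{"x": 0.053,"y": -0.414,"z": 0,"rx": 0,"ry": 0,"rz": -0.04,"claw": 255},{"x": 0.053,"y": -0.414,"z": 0,"rx": 0,"ry": 0,"rz": -0.04,"claw": 255}]}}

```text
t: 5.87
tool_pos: [0.4452, -0.1316, 0.1278]
orientation: [-3.14, 0.051, 0.004]
force: [0.1, 0.2, -6.4]
opening: 0.0254
gripper_force: 59.2
```

>>> {"api": "arm_command", "payload": {"targets": [{"x": 0,"y": 0,"z": -0.03,"rx": 0,"ry": 0,"rz": 0,"claw": 255},{"x": 0,"y": 0,"z": -0.07,"rx": 0,"ry": 0,"rz": 0,"claw": 255},{"x": 0,"y": 0,"z": -0.1,"rx": 0,"ry": 0,"rz": 0,"claw": 255},{"x": 0,"y": 0,"z": -0.12,"rx": 0,"ry": 0,"rz": 0,"claw": 255},{"x": 0,"y": 0,"z": -0.13,"rx": 0,"ry": 0,"rz": 0,"claw": 255},{"x": 0,"y": 0,"z": -0.135,"rx": 0,"ry": 0,"rz": 0,"claw": 255},{"x": 0,"y": 0,"z": -0.138,"rx": 0,"ry": 0,"rz": 0,"claw": 255},{"x": 0,"y": 0,"z": -0.138,"rx": 0,"ry": 0,"rz": 0,"claw": 255}]}}

```text
t: 6.53
tool_pos: [0.4467, -0.1312, 0.0605]
orientation: [3.141, -0.048, 0.001]
force: [0.1, 0.5, -5.8]
opening: 0.0249
gripper_force: 59.2
```

```bash
cat > look.py <<'E'
from h import *
import sys
def look(t):
    f='w'+t; snap('wrist',f); P=fcloud(f); im=load(f)['im']; hsv=cv2.cvtColor(im,cv2.COLOR_RGB2HSV); z=P[...,2]
    T=robot.read_state(); print('tcp',T['tool_pos'].round(4),'yaw',np.degrees(2*np.arctan2(T['orientation'][1],T['orientation'][0])).round(2),'F',T['force'].round(1),'tq',T['wrist_torque'].round(2))
    wood=(hsv[...,0]<22)&(hsv[...,1]>90); tx=T['tool_pos'][0]
    t_=P[wood&(z>.106)&(z<.125)&(P[...,0]>tx+.02)&(P[...,0]<tx+.09)&(abs(P[...,1]+.14)<.16)]
    if len(t_)>50:
        r=cv2.minAreaRect((t_[:,:2]*1000).astype(np.float32)); print('plate',np.round(r[0],1),np.round(r[1],1),round(r[2],2))
        for y in(-.24,-.19,-.09,-.04):
            k=t_[abs(t_[:,1]-y)<.008]
            if len(k): print('  z,x at y',y,k[:,2].mean().round(4),np.percentile(k[:,0],[2,98]).round(4))
    for nm,lo,hi,x0,x1 in(('bar',.036,.05,.66,.74),('pack',.014,.04,.5,.68)):
        q=P[(z>lo)&(z<hi)&(P[...,0]>x0)&(P[...,0]<x1)]
        for y in np.arange(-.27,0,.02):
            k=q[abs(q[:,1]-y)<.005]
            if len(k)>5: print(nm,y.round(2),np.percentile(k[:,0],[2,98]).round(4),end=' | ')
        print()
if __name__=='__main__': look(sys.argv[1])
E
python3 look.py 3
```

```text
tcp [ 0.4468 -0.1314  0.0608] yaw -1.78 F [ 0.3 -0.6 -5.7] tq [ 0.1   0.28 -0.02]
plate [ 493.6 -139.6] [240.1  13.8] 89.01
  z,x at y -0.24 0.1144 [0.4868 0.4984]
  z,x at y -0.19 0.1143 [0.4872 0.4992]
  z,x at y -0.09 0.1139 [0.4891 0.501 ]
  z,x at y -0.04 0.1138 [0.4902 0.5019]

pack -0.27 [0.5578 0.6063] | pack -0.25 [0.5579 0.6026] | pack -0.23 [0.5578 0.5993] | pack -0.21 [0.5838 0.5929] | pack -0.19 [0.5387 0.5902] | pack -0.17 [0.5406 0.5886] | pack -0.15 [0.5425 0.5886] | pack -0.13 [0.5505 0.5928] | pack -0.11 [0.5002 0.594 ] | pack -0.09 [0.5008 0.5961] | pack -0.07 [0.5011 0.5978] | pack -0.05 [0.5016 0.5993] | pack -0.03 [0.5018 0.604 ] | pack -0.01 [0.5273 0.6076] |
```

View pics/w3.png

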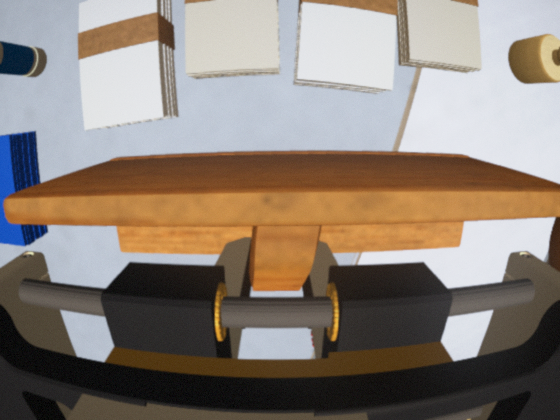

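The picture shows the block square in front of the row. Its plate runs across at row ~205, and all four packs are ahead of it at rows 65–130 with a gap. Next I set the block down.

>>> {"api": "arm_command", "payload": {"targets": [{"x": 0,"y": 0,"z": -0.003,"rx": 0,"ry": 0,"rz": 0,"claw": 255},{"x": 0,"y": 0,"z": -0.003,"rx": 0,"ry": 0,"rz": 0,"claw": 255}]}}

```text
t: 6.75
tool_pos: [0.4469, -0.1316, 0.0592]
orientation: [3.141, -0.049, 0.002]
force: [0.6, -0.6, -4.9]
opening: 0.025
gripper_force: 59.2
```

>>> {"api": "arm_command", "payload": {"targets": [{"x": 0,"y": 0,"z": -0.003,"rx": 0,"ry": 0,"rz": 0,"claw": 255},{"x": 0,"y": 0,"z": -0.003,"rx": 0,"ry": 0,"rz": 0,"claw": 255}]}}

```text
t: 6.92
tool_pos: [0.4471, -0.1317, 0.0589]
orientation: [3.141, -0.049, 0.002]
force: [-4.7, 1.6, 8.3]
opening: 0.0253
gripper_force: 59.3
```

>>> {"api": "arm_command", "payload": {"targets": [{"x": 0.01,"y": 0,"z": 0,"rx": 0,"ry": 0,"rz": 0,"claw": 255},{"x": 0.025,"y": -0.001,"z": 0,"rx": 0,"ry": 0,"rz": 0,"claw": 255},{"x": 0.04,"y": -0.001,"z": 0,"rx": 0,"ry": 0,"rz": 0,"claw": 255},{"x": 0.055,"y": -0.002,"z": 0,"rx": 0,"ry": 0,"rz": 0,"claw": 255},{"x": 0.07,"y": -0.002,"z": 0,"rx": 0,"ry": 0,"rz": 0,"claw": 255},{"x": 0.085,"y": -0.003,"z": 0,"rx": 0,"ry": 0,"rz": 0,"claw": 255},{"x": 0.095,"y": -0.003,"z": 0,"rx": 0,"ry": 0,"rz": 0,"claw": 255},{"x": 0.1,"y": -0.003,"z": 0,"rx": 0,"ry": 0,"rz": 0,"claw": 255},{"x": 0.1,"y": -0.003,"z": 0,"rx": 0,"ry": 0,"rz": 0,"claw": 255}]}}

```text
t: 7.67
tool_pos: [0.4958, -0.1335, 0.0589]
orientation: [3.14, -0.049, -0.003]
force: [-14.1, -1.0, 16.5]
opening: 0.0248
gripper_force: 59.6
```

```bash
python3 look.py 4
```

```text
tcp [ 0.4958 -0.1335  0.0589] yaw -1.79 F [-13.9  -0.2  15.5] tq [0.4  2.43 0.04]
plate [ 542.5 -140.2] [237.9  13.9] 89.13
  z,x at y -0.24 0.1128 [0.5361 0.5476]
  z,x at y -0.19 0.1128 [0.5365 0.5483]
  z,x at y -0.09 0.1128 [0.5381 0.5499]
  z,x at y -0.04 0.1128 [0.5387 0.5506]

pack -0.27 [0.559  0.6411] | pack -0.25 [0.5473 0.6413] | pack -0.23 [0.5477 0.6413] | pack -0.21 [0.5476 0.5482] | pack -0.19 [0.5485 0.6312] | pack -0.17 [0.5489 0.6316] | pack -0.15 [0.5487 0.6317] | pack -0.13 [0.5488 0.6339] | pack -0.11 [0.5493 0.6338] | pack -0.09 [0.5498 0.6339] | pack -0.07 [0.5502 0.6333] | pack -0.05 [0.5509 0.6333] | pack -0.03 [0.5509 0.6337] |
```

>>> {"api": "arm_command", "payload": {"targets": [{"x": 0.005,"y": 0,"z": 0.002,"rx": 0,"ry": 0,"rz": 0,"claw": 255},{"x": 0.015,"y": 0,"z": 0.002,"rx": 0,"ry": 0,"rz": 0,"claw": 255},{"x": 0.028,"y": -0.001,"z": 0.002,"rx": 0,"ry": 0,"rz": 0,"claw": 255},{"x": 0.042,"y": -0.001,"z": 0.002,"rx": 0,"ry": 0,"rz": 0,"claw": 255},{"x": 0.054,"y": -0.002,"z": 0.002,"rx": 0,"ry": 0,"rz": 0,"claw": 255},{"x": 0.065,"y": -0.002,"z": 0.002,"rx": 0,"ry": 0,"rz": 0,"claw": 255},{"x": 0.07,"y": -0.002,"z": 0.002,"rx": 0,"ry": 0,"rz": 0,"claw": 255},{"x": 0.07,"y": -0.002,"z": 0.002,"rx": 0,"ry": 0,"rz": 0,"claw": 255}]}}

```text
t: 8.38
tool_pos: [0.5306, -0.1342, 0.059]
orientation: [3.141, -0.049, -0.004]
force: [-9.9, -0.3, 6.7]
opening: 0.025
gripper_force: 59.4
```

```bash
python3 look.py 5; python3 - <<'E'
from h import *
snap('side','s5'); snap('scene','sc5')
for f in('s5','sc5'):
    P=cloud(f); z=P[...,2]
    for nm,lo,hi,x0,x1 in(('bar',.036,.05,.66,.74),('pack',.014,.04,.56,.68),('plate',.108,.12,.56,.6)):
        q=P[(z>lo)&(z<hi)&(P[...,0]>x0)&(P[...,0]<x1)]
        for y in np.arange(-.27,0,.02):
            k=q[abs(q[:,1]-y)<.006]
            if len(k)>4: print(f,nm,y.round(2),np.percentile(k[:,0],[3,50,97]).round(4),end=' | ')
        print()
E
```

```text
tcp [ 0.5306 -0.1342  0.059 ] yaw -1.8 F [-10.1   0.8   7.9] tq [ 0.32  1.78 -0.03]
plate [ 577.5 -140.5] [236.4  13.8] 89.03
  z,x at y -0.24 0.1128 [0.5709 0.5823]
  z,x at y -0.19 0.1128 [0.5714 0.5831]
  z,x at y -0.09 0.1128 [0.573  0.5849]
  z,x at y -0.04 0.1128 [0.5742 0.5857]

pack -0.27 [0.5827 0.6652] | pack -0.25 [0.5817 0.6655] | pack -0.23 [0.5821 0.6658] | pack -0.21 [0.5224 0.5827] | pack -0.19 [0.5829 0.6657] | pack -0.17 [0.5833 0.6663] | pack -0.15 [0.5834 0.6662] | pack -0.13 [0.5836 0.6674] | pack -0.11 [0.5841 0.6678] | pack -0.09 [0.5845 0.6682] | pack -0.07 [0.585  0.6681] | pack -0.05 [0.5854 0.668 ] | pack -0.03 [0.5858 0.6687] | 
s5 bar -0.27 [0.6905 0.6964 0.7062] | s5 bar -0.25 [0.6907 0.6967 0.7093] | s5 bar -0.23 [0.6913 0.7011 0.7231] | s5 bar -0.21 [0.6926 0.6994 0.7095] | s5 bar -0.19 [0.6928 0.6998 0.7086] | s5 bar -0.17 [0.6928 0.7003 0.7089] | s5 bar -0.15 [0.6939 0.701  0.7104] | s5 bar -0.13 [0.6943 0.7025 0.711 ] | s5 bar -0.11 [0.6944 0.7013 0.7125] | s5 bar -0.09 [0.6955 0.7016 0.7122] | s5 bar -0.07 [0.6962 0.7027 0.7212] | s5 bar -0.05 [0.6
[... 985 characters left out ...]
 0.6994 0.7117] | sc5 bar -0.03 [0.6947 0.7007 0.7087] | sc5 bar -0.01 [0.6965 0.7002 0.7138] | 
sc5 pack -0.27 [0.5614 0.5694 0.5717] | sc5 pack -0.25 [0.5612 0.5682 0.5729] | sc5 pack -0.23 [0.5609 0.5682 0.5715] | sc5 pack -0.21 [0.5604 0.5673 0.5715] | sc5 pack -0.15 [0.5645 0.5709 0.5723] | sc5 pack -0.13 [0.5641 0.5702 0.573 ] | sc5 pack -0.11 [0.5635 0.5708 0.5748] | sc5 pack -0.09 [0.5613 0.5707 0.5743] | sc5 pack -0.07 [0.5645 0.5725 0.6648] | sc5 pack -0.05 [0.5644 0.5741 0.6611] | sc5 pack -0.03 [0.5655 0.5954 0.6623] | sc5 pack -0.01 [0.5832 0.6126 0.6559] | 
sc5 plate -0.07 [0.5679 0.5721 0.58  ] | sc5 plate -0.05 [0.5716 0.5733 0.5818] | sc5 plate -0.03 [0.5665 0.5735 0.5804] |
```

>>> {"api": "arm_command", "payload": {"targets": [{"x": 0.005,"y": 0,"z": 0,"rx": 0,"ry": 0,"rz": -0.001,"claw": 255},{"x": 0.012,"y": 0,"z": 0,"rx": 0,"ry": 0,"rz": -0.002,"claw": 255},{"x": 0.02,"y": -0.001,"z": 0,"rx": 0,"ry": 0,"rz": -0.004,"claw": 255},{"x": 0.028,"y": -0.001,"z": 0,"rx": 0,"ry": 0,"rz": -0.005,"claw": 255},{"x": 0.035,"y": -0.001,"z": 0,"rx": 0,"ry": 0,"rz": -0.005,"claw": 255},{"x": 0.04,"y": -0.001,"z": 0,"rx": 0,"ry": 0,"rz": -0.005,"claw": 255},{"x": 0.04,"y": -0.001,"z": 0,"rx": 0,"ry": 0,"rz": -0.005,"claw": 255}]}}

```text
t: 9.12
tool_pos: [0.5502, -0.1347, 0.0591]
orientation: [3.141, -0.065, -0.004]
force: [-12.1, -0.6, 8.6]
opening: 0.0249
gripper_force: 59.5
```

>>> {"api": "arm_command", "payload": {"targets": [{"x": 0.003,"y": 0,"z": 0,"rx": 0,"ry": 0,"rz": 0,"claw": 255},{"x": 0.006,"y": 0,"z": 0,"rx": 0,"ry": 0,"rz": 0,"claw": 255},{"x": 0.006,"y": 0,"z": 0,"rx": 0,"ry": 0,"rz": 0,"claw": 255}]}}

```text
t: 9.37
tool_pos: [0.5528, -0.1347, 0.0592]
orientation: [3.141, -0.065, -0.005]
force: [-14.5, -0.8, 12.6]
opening: 0.0254
gripper_force: 59.4
```

```bash
python3 look.py 6; python3 - <<'E'
from h import *
f='s6'; snap('side',f)
P=cloud(f); z=P[...,2]
for nm,lo,hi,x0,x1 in(('bar',.036,.05,.66,.74),('pack',.014,.035,.56,.7),('plate',.108,.12,.56,.62)):
        q=P[(z>lo)&(z<hi)&(P[...,0]>x0)&(P[...,0]<x1)]
        for y in np.arange(-.27,0,.02):
            k=q[abs(q[:,1]-y)<.006]
            if len(k)>4: print(f,nm,y.round(2),np.percentile(k[:,0],[3,50,97]).round(4),end=' | ')
        print()
E
```

```text
tcp [ 0.5528 -0.1347  0.0591] yaw -2.38 F [-12.9   0.2  11.8] tq [ 0.37  2.65 -0.07]
plate [ 599.7 -141.4] [236.9  14. ] 88.35
  z,x at y -0.24 0.1129 [0.5919 0.6035]
  z,x at y -0.19 0.1128 [0.5931 0.6049]
  z,x at y -0.09 0.1127 [0.596  0.6078]
  z,x at y -0.04 0.1127 [0.5974 0.6091]
bar -0.27 [0.6925 0.7048] | bar -0.25 [0.6929 0.7006] | bar -0.23 [0.6932 0.697 ] | bar -0.21 [0.6936 0.6951] | bar -0.09 [0.6969 0.6982] | bar -0.07 [0.6975 0.701 ] | bar -0.05 [0.6981 0.7052] | bar -0.03 [0.6989 0.7104] | bar -0.01 [0.6995 0.7142] | 
pack -0.27 [0.6026 0.6784] | pack -0.25 [0.6025 0.6783] | pack -0.23 [0.6031 0.6782] | pack -0.21 [0.5406 0.6655] | pack -0.19 [0.6043 0.6784] | pack -0.17 [0.6049 0.6783] | pack -0.15 [0.6053 0.6782] | pack -0.13 [0.6058 0.6785] | pack -0.11 [0.6065 0.6784] | pack -0.09 [0.607  0.6783] | pack -0.07 [0.6078 0.6788] | pack -0.05 [0.6083 0.6781] | pack -0.03 [0.6087 0.6785] | 
s6 bar -0.27 [0.6906 0.6971 0.7066] | s6 bar -0.25 [0.691  0.6981 0.7091] | s6 bar -0.23 [0.6918 0.7019 0.7254] | s6 bar -0.21 [0.6926 0.6997 0.7109] | s6 bar -0.19 [0.6922 0.7002 0.
[... 437 characters left out ...]
-0.23 [0.5711 0.6478 0.6922] | s6 pack -0.21 [0.5707 0.6585 0.6928] | s6 pack -0.19 [0.5668 0.6537 0.6932] | s6 pack -0.17 [0.5769 0.6579 0.6936] | s6 pack -0.15 [0.568  0.6571 0.6945] | s6 pack -0.13 [0.5691 0.6616 0.6948] | s6 pack -0.11 [0.5874 0.6642 0.6955] | s6 pack -0.09 [0.6409 0.6699 0.6962] | s6 pack -0.07 [0.6449 0.6679 0.6959] | s6 pack -0.05 [0.6411 0.6689 0.6968] | s6 pack -0.03 [0.6404 0.6695 0.6972] | s6 pack -0.01 [0.6974 0.698  0.6988] | 
s6 plate -0.27 [0.5883 0.5929 0.599 ] | s6 plate -0.25 [0.5884 0.593  0.5996] | s6 plate -0.23 [0.5887 0.5928 0.6005] | s6 plate -0.21 [0.5894 0.5952 0.6004] | s6 plate -0.19 [0.5971 0.5997 0.6027] | s6 plate -0.09 [0.5991 0.6015 0.6033] |
```

Plate and bar slopes now agree in the wrist view (0.0275 and 0.027), and about 4 mm remain before contact.

>>> {"api": "arm_command", "payload": {"targets": [{"x": 0.003,"y": 0,"z": 0,"rx": 0,"ry": 0,"rz": 0,"claw": 255},{"x": 0.006,"y": 0,"z": 0,"rx": 0,"ry": 0,"rz": 0,"claw": 255},{"x": 0.006,"y": 0,"z": 0,"rx": 0,"ry": 0,"rz": 0,"claw": 255}]}}

```text
t: 9.72
tool_pos: [0.5558, -0.1347, 0.0592]
orientation: [3.141, -0.065, -0.005]
force: [-13.8, -0.3, 11.2]
opening: 0.0252
gripper_force: 59.4
```

>>> {"api": "arm_command", "payload": {"targets": [{"x": 0.002,"y": 0,"z": 0,"rx": 0,"ry": 0,"rz": 0,"claw": 255},{"x": 0.002,"y": 0,"z": 0,"rx": 0,"ry": 0,"rz": 0,"claw": 255}]}}

```text
t: 9.88
tool_pos: [0.5566, -0.1348, 0.0592]
orientation: [3.141, -0.065, -0.006]
force: [-17.3, -0.4, 13.0]
opening: 0.0252
gripper_force: 59.5
```

>>> {"api": "arm_command", "payload": {"targets": [{"x": 0.002,"y": 0,"z": 0,"rx": 0,"ry": 0,"rz": 0,"claw": 255},{"x": 0.002,"y": 0,"z": 0,"rx": 0,"ry": 0,"rz": 0,"claw": 255}]}}

```text
t: 10.05
tool_pos: [0.5576, -0.1348, 0.0592]
orientation: [3.141, -0.065, -0.006]
force: [-17.1, -0.3, 13.1]
opening: 0.0252
gripper_force: 59.5
```

>>> {"api": "arm_command", "payload": {"targets": [{"x": 0.002,"y": 0,"z": 0,"rx": 0,"ry": 0,"rz": 0,"claw": 255},{"x": 0.002,"y": 0,"z": 0,"rx": 0,"ry": 0,"rz": 0,"claw": 255}]}}

```text
t: 10.22
tool_pos: [0.5582, -0.1348, 0.0592]
orientation: [3.141, -0.065, -0.008]
force: [-18.4, -0.2, 15.4]
opening: 0.0249
gripper_force: 59.5
```

>>> {"api": "arm_command", "payload": {"targets": [{"x": 0.002,"y": 0,"z": 0,"rx": 0,"ry": 0,"rz": 0,"claw": 255},{"x": 0.002,"y": 0,"z": 0,"rx": 0,"ry": 0,"rz": 0,"claw": 255}]}}

```text
t: 10.38
tool_pos: [0.5584, -0.1348, 0.0594]
orientation: [3.141, -0.065, -0.01]
force: [-22.6, 0.5, 18.8]
opening: 0.0252
gripper_force: 59.5
```

>>> {"api": "arm_command", "payload": {"targets": [{"x": 0.002,"y": 0,"z": 0,"rx": 0,"ry": 0,"rz": 0,"claw": 255},{"x": 0.002,"y": 0,"z": 0,"rx": 0,"ry": 0,"rz": 0,"claw": 255},{"x": 0.002,"y": 0,"z": 0,"rx": 0,"ry": 0,"rz": 0,"claw": 255}]}}

```text
t: 10.63
tool_pos: [0.5588, -0.1348, 0.0595]
orientation: [3.141, -0.065, -0.012]
force: [-26.5, -0.2, 23.0]
opening: 0.0249
gripper_force: 59.5
```

```bash
python3 look.py 7
```

```text
tcp [ 0.5588 -0.1348  0.0595] yaw -2.38 F [-26.8   0.3  23.1] tq [ 0.42  4.83 -0.02]
plate [ 605.9 -141.9] [238.8  14. ] 88.39
  z,x at y -0.24 0.1128 [0.598  0.6098]
  z,x at y -0.19 0.1128 [0.5993 0.6111]
  z,x at y -0.09 0.1128 [0.602  0.6139]
  z,x at y -0.04 0.1128 [0.6035 0.6152]
bar -0.27 [0.6928 0.7108] | bar -0.25 [0.6933 0.706 ] | bar -0.23 [0.6938 0.7028] | bar -0.21 [0.6942 0.6999] | bar -0.19 [0.6946 0.6977] | bar -0.17 [0.6952 0.6969] | bar -0.15 [0.6958 0.6971] | bar -0.13 [0.6963 0.6978] | bar -0.11 [0.6968 0.6995] | bar -0.09 [0.6974 0.7026] | bar -0.07 [0.698  0.7063] | bar -0.05 [0.6987 0.7109] | bar -0.03 [0.6993 0.717 ] | bar -0.01 [0.6998 0.7152] | 
pack -0.27 [0.6079 0.6788] | pack -0.25 [0.5524 0.6786] | pack -0.23 [0.5526 0.6784] | pack -0.21 [0.5442 0.6665] | pack -0.19 [0.5559 0.6783] | pack -0.17 [0.5563 0.6784] | pack -0.15 [0.611  0.6783] | pack -0.13 [0.6115 0.6785] | pack -0.11 [0.6118 0.6785] | pack -0.09 [0.5597 0.6784] | pack -0.07 [0.5644 0.6787] | pack -0.05 [0.5605 0.6786] | pack -0.03 [0.5593 0.6786] |
```

The bar has barely moved (~0.4 mm), so most of the push is table friction from the block being pressed down. I'll ease the down-force.

>>> {"api": "arm_command", "payload": {"targets": [{"x": 0,"y": 0,"z": 0.001,"rx": 0,"ry": 0,"rz": 0,"claw": 255},{"x": 0,"y": 0,"z": 0.002,"rx": 0,"ry": 0,"rz": 0,"claw": 255},{"x": 0,"y": 0,"z": 0.002,"rx": 0,"ry": 0,"rz": 0,"claw": 255}]}}

```text
t: 10.93
tool_pos: [0.5589, -0.1348, 0.0596]
orientation: [3.141, -0.065, -0.012]
force: [-21.4, -1.1, 15.5]
opening: 0.025
gripper_force: 59.3
```

>>> {"api": "arm_command", "payload": {"targets": [{"x": 0.002,"y": 0,"z": 0,"rx": 0,"ry": 0,"rz": 0,"claw": 255},{"x": 0.002,"y": 0,"z": 0,"rx": 0,"ry": 0,"rz": 0,"claw": 255}]}}

```text
t: 11.1
tool_pos: [0.5594, -0.1349, 0.0597]
orientation: [3.141, -0.065, -0.014]
force: [-25.3, -1.2, 17.9]
opening: 0.0252
gripper_force: 59.3
```

```bash
python3 look.py 8 | grep -v pack
```

```text
tcp [ 0.5594 -0.1349  0.0597] yaw -2.38 F [-25.3  -1.5  18. ] tq [0.21 4.62 0.06]
plate [ 606.7 -141.6] [238.3  13.9] 88.49
  z,x at y -0.24 0.1129 [0.5988 0.6106]
  z,x at y -0.19 0.1129 [0.6    0.6119]
  z,x at y -0.09 0.1128 [0.6026 0.6147]
  z,x at y -0.04 0.1128 [0.6043 0.6159]
bar -0.27 [0.6933 0.7114] | bar -0.25 [0.6937 0.7066] | bar -0.23 [0.6943 0.7031] | bar -0.21 [0.6948 0.7002] | bar -0.19 [0.6952 0.6984] | bar -0.17 [0.6957 0.6975] | bar -0.15 [0.6962 0.6977] | bar -0.13 [0.6968 0.6983] | bar -0.11 [0.6972 0.7001] | bar -0.09 [0.6977 0.7029] | bar -0.07 [0.6985 0.7069] | bar -0.05 [0.6992 0.7114] | bar -0.03 [0.6996 0.7176] | bar -0.01 [0.7002 0.7175] |
```

>>> {"api": "arm_command", "payload": {"targets": [{"x": 0.002,"y": 0,"z": 0.001,"rx": 0,"ry": 0,"rz": 0,"claw": 255},{"x": 0.004,"y": 0,"z": 0.001,"rx": 0,"ry": 0,"rz": 0,"claw": 255},{"x": 0.004,"y": 0,"z": 0.001,"rx": 0,"ry": 0,"rz": 0,"claw": 255}]}}

```text
t: 11.4
tool_pos: [0.5605, -0.1349, 0.0598]
orientation: [3.141, -0.065, -0.017]
force: [-28.8, 0.0, 19.4]
opening: 0.0253
gripper_force: 59.4
```

>>> {"api": "arm_command", "payload": {"targets": [{"x": 0.002,"y": 0,"z": 0.001,"rx": 0,"ry": 0,"rz": 0,"claw": 255},{"x": 0.003,"y": 0,"z": 0.001,"rx": 0,"ry": 0,"rz": 0,"claw": 255},{"x": 0.003,"y": 0,"z": 0.001,"rx": 0,"ry": 0,"rz": 0,"claw": 255}]}}

```text
t: 11.65
tool_pos: [0.5613, -0.1349, 0.0599]
orientation: [-3.141, 0.065, 0.019]
force: [-30.8, -2.2, 18.2]
opening: 0.0249
gripper_force: 59.4
```

```bash
python3 look.py 9 | grep -v pack
```

```text
tcp [ 0.5614 -0.1349  0.0599] yaw 357.62 F [-30.   -2.6  18.8] tq [ 0.12  5.43 -0.01]
plate [ 608.7 -141.5] [238.6  14.1] 88.4
  z,x at y -0.24 0.1129 [0.601  0.6127]
  z,x at y -0.19 0.1129 [0.6022 0.614 ]
  z,x at y -0.09 0.1128 [0.6048 0.6168]
  z,x at y -0.04 0.1128 [0.6064 0.6182]
bar -0.27 [0.695  0.7129] | bar -0.25 [0.6954 0.7087] | bar -0.23 [0.696 0.705] | bar -0.21 [0.6965 0.7024] | bar -0.19 [0.6969 0.7003] | bar -0.17 [0.6974 0.6993] | bar -0.15 [0.6978 0.6994] | bar -0.13 [0.6983 0.7002] | bar -0.11 [0.6992 0.7019] | bar -0.09 [0.6997 0.7048] | bar -0.07 [0.7002 0.7088] | bar -0.05 [0.7008 0.7134] | bar -0.03 [0.7015 0.7195] | bar -0.01 [0.702  0.7187] |
```

Bar has moved 2.5 mm, about 11.5 N. A little more is needed.

>>> {"api": "arm_command", "payload": {"targets": [{"x": 0.002,"y": 0,"z": 0.001,"rx": 0,"ry": 0,"rz": 0,"claw": 255},{"x": 0.004,"y": 0,"z": 0.001,"rx": 0,"ry": 0,"rz": 0,"claw": 255},{"x": 0.006,"y": 0,"z": 0.001,"rx": 0,"ry": 0,"rz": 0,"claw": 255},{"x": 0.006,"y": 0,"z": 0.001,"rx": 0,"ry": 0,"rz": 0,"claw": 255},{"x": 0.006,"y": 0,"z": 0.001,"rx": 0,"ry": 0,"rz": 0,"claw": 255}]}}

```text
t: 12.12
tool_pos: [0.5628, -0.1349, 0.0601]
orientation: [-3.141, 0.065, 0.024]
force: [-36.4, -2.1, 23.4]
opening: 0.0254
gripper_force: 59.4
```

```bash
python3 look.py 10
```

```text
tcp [ 0.5629 -0.135   0.0601] yaw 357.61 F [-36.6  -2.4  22.3] tq [0.02 6.65 0.02]
plate [ 610.4 -142.8] [238.4  13.9] 88.46
  z,x at y -0.24 0.1129 [0.6027 0.6145]
  z,x at y -0.19 0.1129 [0.6039 0.6158]
  z,x at y -0.09 0.1128 [0.6066 0.6185]
  z,x at y -0.04 0.1128 [0.6081 0.6198]
bar -0.27 [0.6963 0.7145] | bar -0.25 [0.6968 0.7097] | bar -0.23 [0.6973 0.7064] | bar -0.21 [0.6978 0.7037] | bar -0.19 [0.6983 0.7017] | bar -0.17 [0.6987 0.7006] | bar -0.15 [0.6992 0.7011] | bar -0.13 [0.6998 0.7017] | bar -0.11 [0.7003 0.7034] | bar -0.09 [0.7009 0.7061] | bar -0.07 [0.7017 0.71  ] | bar -0.05 [0.7021 0.7147] | bar -0.03 [0.7026 0.7206] | bar -0.01 [0.7034 0.7204] | 
pack -0.27 [0.552  0.6786] | pack -0.25 [0.548  0.6785] | pack -0.23 [0.5487 0.6784] | pack -0.21 [0.5466 0.6134] | pack -0.19 [0.5504 0.6784] | pack -0.17 [0.5546 0.6786] | pack -0.15 [0.6146 0.6784] | pack -0.13 [0.615  0.6786] | pack -0.11 [0.5642 0.6785] | pack -0.09 [0.553  0.6784] | pack -0.07 [0.5543 0.6786] | pack -0.05 [0.5541 0.6785] | pack -0.03 [0.5548 0.6785] |
```

View pics/w10.png

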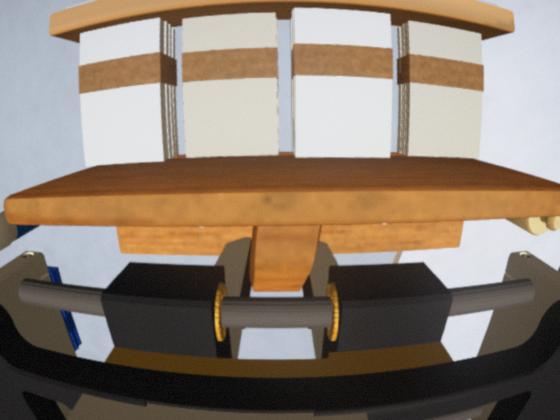

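All four packs are in line between the bar (row ~20) and the plate (row ~160). The bar is at 3.9 mm, about 16 N. One last nudge, a hold, then a slow draw back.

>>> {"api": "arm_command", "payload": {"targets": [{"x": 0.002,"y": 0,"z": 0,"rx": 0,"ry": 0,"rz": 0,"claw": 255},{"x": 0.004,"y": 0,"z": 0,"rx": 0,"ry": 0,"rz": 0,"claw": 255},{"x": 0.004,"y": 0,"z": 0,"rx": 0,"ry": 0,"rz": 0,"claw": 255},{"x": 0.004,"y": 0,"z": 0,"rx": 0,"ry": 0,"rz": 0,"claw": 255},{"x": 0.004,"y": 0,"z": 0,"rx": 0,"ry": 0,"rz": 0,"claw": 255},{"x": 0.004,"y": 0,"z": 0,"rx": 0,"ry": 0,"rz": 0,"claw": 255}]}}

```text
t: 12.67
tool_pos: [0.564, -0.135, 0.0604]
orientation: [-3.14, 0.066, 0.027]
force: [-43.0, -2.1, 30.8]
opening: 0.0251
gripper_force: 59.8
```

```bash
python3 look.py 11 | grep -v pack
```

```text
tcp [ 0.564  -0.135   0.0604] yaw 357.6 F [-42.8  -1.8  28.9] tq [ 0.1   7.7  -0.09]
plate [ 611.7 -142.9] [239.9  13.9] 88.48
  z,x at y -0.24 0.1129 [0.6036 0.6157]
  z,x at y -0.19 0.1129 [0.6052 0.617 ]
  z,x at y -0.09 0.1128 [0.6079 0.6197]
  z,x at y -0.04 0.1128 [0.609 0.621]
bar -0.27 [0.6969 0.715 ] | bar -0.25 [0.6974 0.7108] | bar -0.23 [0.6979 0.7074] | bar -0.21 [0.6985 0.7047] | bar -0.19 [0.6988 0.7029] | bar -0.17 [0.6993 0.7017] | bar -0.15 [0.6998 0.7019] | bar -0.13 [0.7005 0.7025] | bar -0.11 [0.7009 0.7043] | bar -0.09 [0.7016 0.7076] | bar -0.07 [0.7022 0.711 ] | bar -0.05 [0.7028 0.7157] | bar -0.03 [0.7034 0.7213] | bar -0.01 [0.704  0.7203] |
```

The bar is at 4.6 mm, about 18 N. Drawing back slowly.

>>> {"api": "arm_command", "payload": {"targets": [{"x": -0.003,"y": 0,"z": 0,"rx": 0,"ry": 0,"rz": 0,"claw": 255},{"x": -0.006,"y": 0,"z": 0,"rx": 0,"ry": 0,"rz": 0,"claw": 255},{"x": -0.009,"y": 0,"z": 0,"rx": 0,"ry": 0,"rz": 0,"claw": 255},{"x": -0.012,"y": 0,"z": 0,"rx": 0,"ry": 0,"rz": 0,"claw": 255},{"x": -0.015,"y": 0,"z": 0,"rx": 0,"ry": 0,"rz": 0,"claw": 255},{"x": -0.018,"y": 0,"z": 0,"rx": 0,"ry": 0,"rz": 0,"claw": 255},{"x": -0.021,"y": 0,"z": 0,"rx": 0,"ry": 0,"rz": 0,"claw": 255},{"x": -0.024,"y": 0.001,"z": 0,"rx": 0,"ry": 0,"rz": 0,"claw": 255},{"x": -0.027,"y": 0.001,"z": 0,"rx": 0,"ry": 0,"rz": 0,"claw": 255},{"x": -0.03,"y": 0.001,"z": 0,"rx": 0,"ry": 0,"rz": 0,"claw": 255}]}}

```text
t: 13.55
tool_pos: [0.5569, -0.1337, 0.0605]
orientation: [-3.141, 0.065, -0.001]
force: [0.1, 0.3, -6.5]
opening: 0.025
gripper_force: 59.3
```

```bash
python3 look.py 12
```

```text
tcp [ 0.5568 -0.1337  0.0606] yaw 357.64 F [ 0.3  0.1 -5.9] tq [0.09 0.19 0.05]
plate [ 604.  -141.2] [239.7  13.8] 88.67
  z,x at y -0.24 0.114 [0.5961 0.6083]
  z,x at y -0.19 0.114 [0.5975 0.6093]
  z,x at y -0.09 0.1137 [0.5998 0.6118]
  z,x at y -0.04 0.1136 [0.6011 0.6128]
bar -0.27 [0.6925 0.7105] | bar -0.25 [0.693  0.7054] | bar -0.23 [0.6935 0.7019] | bar -0.21 [0.6939 0.699 ] | bar -0.19 [0.6944 0.697 ] | bar -0.17 [0.6949 0.6964] | bar -0.15 [0.6954 0.6966] | bar -0.13 [0.696  0.6974] | bar -0.11 [0.6965 0.6987] | bar -0.09 [0.6972 0.7013] | bar -0.07 [0.6977 0.705 ] | bar -0.05 [0.6983 0.7095] | bar -0.03 [0.699  0.7161] | bar -0.01 [0.6993 0.7148] | 
pack -0.27 [0.5453 0.6781] | pack -0.25 [0.5424 0.678 ] | pack -0.23 [0.5435 0.6781] | pack -0.21 [0.5416 0.6082] | pack -0.19 [0.5448 0.6783] | pack -0.17 [0.5482 0.6783] | pack -0.15 [0.6092 0.6781] | pack -0.13 [0.6096 0.6786] | pack -0.11 [0.5587 0.6784] | pack -0.09 [0.5479 0.6783] | pack -0.07 [0.5495 0.6783] | pack -0.05 [0.5491 0.6782] | pack -0.03 [0.5498 0.6783] |
```

>>> {"api": "arm_command", "payload": {"targets": [{"x": -0.01,"y": 0,"z": 0,"rx": 0,"ry": 0,"rz": 0,"claw": 255},{"x": -0.025,"y": 0.001,"z": 0,"rx": 0,"ry": 0,"rz": 0,"claw": 255},{"x": -0.04,"y": 0.001,"z": 0,"rx": 0,"ry": 0,"rz": 0,"claw": 255},{"x": -0.06,"y": 0.002,"z": 0,"rx": 0,"ry": 0,"rz": 0,"claw": 255},{"x": -0.08,"y": 0.002,"z": 0,"rx": 0,"ry": 0,"rz": 0,"claw": 255},{"x": -0.1,"y": 0.003,"z": 0,"rx": 0,"ry": 0,"rz": 0,"claw": 255},{"x": -0.112,"y": 0.003,"z": 0,"rx": 0,"ry": 0,"rz": 0,"claw": 255},{"x": -0.12,"y": 0.003,"z": 0,"rx": 0,"ry": 0,"rz": 0,"claw": 255},{"x": -0.12,"y": 0.003,"z": -0.002,"rx": 0,"ry": 0,"rz": 0,"claw": 255},{"x": -0.12,"y": 0.003,"z": -0.003,"rx": 0,"ry": 0,"rz": 0,"claw": 255}]}}

```text
t: 14.43
tool_pos: [0.4968, -0.1324, 0.0593]
orientation: [3.141, -0.065, 0.001]
force: [-6.8, 0.5, 1.9]
opening: 0.0249
gripper_force: 59.4
```

>>> {"api": "arm_command", "payload": {"targets": [{"x": 0,"y": 0,"z": -0.001,"rx": 0,"ry": 0,"rz": 0,"claw": 255},{"x": 0,"y": 0,"z": -0.001,"rx": 0,"ry": 0,"rz": 0,"claw": 255}]}}

```text
t: 14.6
tool_pos: [0.4968, -0.1325, 0.0593]
orientation: [3.141, -0.065, -0.001]
force: [-7.1, 0.9, 3.9]
opening: 0.0251
gripper_force: 59.4
```

On the table. Releasing and rising.

>>> {"api": "arm_command", "payload": {"targets": [{"x": 0,"y": 0,"z": 0,"rx": 0,"ry": 0,"rz": 0,"claw": 200},{"x": 0,"y": 0,"z": 0,"rx": 0,"ry": 0,"rz": 0,"claw": 150},{"x": 0,"y": 0,"z": 0,"rx": 0,"ry": 0,"rz": 0,"claw": 90},{"x": 0,"y": 0,"z": 0,"rx": 0,"ry": 0,"rz": 0,"claw": 40},{"x": 0,"y": 0,"z": 0,"rx": 0,"ry": 0,"rz": 0,"claw": 40},{"x": 0,"y": 0,"z": 0,"rx": 0,"ry": 0,"rz": 0,"claw": 40},{"x": 0,"y": 0,"z": 0,"rx": 0,"ry": 0,"rz": 0,"claw": 40},{"x": 0,"y": 0,"z": 0,"rx": 0,"ry": 0,"rz": 0,"claw": 40}]}}

```text
t: 15.27
tool_pos: [0.4968, -0.1324, 0.0586]
orientation: [3.141, -0.065, 0.0]
force: [-1.0, 0.4, 0.6]
opening: 0.0674
gripper_force: 0.0
```

>>> {"api": "arm_command", "payload": {"targets": [{"x": 0,"y": 0,"z": 0.03,"rx": 0,"ry": 0,"rz": 0,"claw": 40},{"x": 0,"y": 0,"z": 0.08,"rx": 0,"ry": 0,"rz": 0,"claw": 40},{"x": 0,"y": 0,"z": 0.14,"rx": 0,"ry": 0,"rz": 0,"claw": 40},{"x": 0,"y": 0,"z": 0.21,"rx": 0,"ry": 0,"rz": 0,"claw": 40},{"x": -0.03,"y": 0,"z": 0.28,"rx": 0,"ry": 0,"rz": 0,"claw": 40},{"x": -0.08,"y": 0,"z": 0.34,"rx": 0,"ry": 0,"rz": 0,"claw": 40},{"x": -0.12,"y": 0,"z": 0.38,"rx": 0,"ry": 0,"rz": 0,"claw": 40},{"x": -0.12,"y": 0,"z": 0.38,"rx": 0,"ry": 0,"rz": 0,"claw": 40},{"x": -0.12,"y": 0,"z": 0.38,"rx": 0,"ry": 0,"rz": 0,"claw": 40}]}}

```text
t: 16.02
tool_pos: [0.4373, -0.1328, 0.2502]
orientation: [3.139, -0.066, 0.006]
force: [0.2, 0.6, 0.5]
opening: 0.0782
gripper_force: 0.0
```

```bash
python3 look.py 13; python3 - <<'E'
from h import *
snap('side','s13'); im=cv2.imread('pics/s13.png'); w=cv2.imread('pics/w13.png')
cv2.imwrite('pics/f.png',np.hstack([cv2.resize(w,(400,300)),cv2.resize(im[130:345,180:420],(400,360))[:300]]))
P=fcloud('w13'); z=P[...,2]
for nm,y0,y1,lo,hi in(('p1',-.065,-.02,.028,.04),('p2',-.13,-.08,.018,.03),('p3',-.2,-.15,.028,.04),('p4',-.265,-.225,.018,.03)):
    q=P[(z>lo)&(z<hi)&(P[...,0]>.58)&(P[...,0]<.70)&(P[...,1]>y0)&(P[...,1]<y1)]
    ys=np.arange(y0+.005,y1,.006); b=[np.percentile(q[abs(q[:,1]-y)<.003][:,0],3) for y in ys if (abs(q[:,1]-y)<.003).sum()>3]
    print(nm,len(q),'back edge',np.round(b,4))
E
```

```text
tcp [ 0.437  -0.1324  0.2485] yaw -2.38 F [ 0.   0.6 -0.9] tq [ 0.04 -0.02 -0.01]

pack -0.27 [0.6074 0.6586] | pack -0.25 [0.5212 0.6569] | pack -0.23 [0.5095 0.6555] | pack -0.21 [0.503  0.5349] | pack -0.19 [0.5228 0.6506] | pack -0.17 [0.5159 0.6509] | pack -0.15 [0.5212 0.651 ] | pack -0.13 [0.6111 0.6556] | pack -0.11 [0.5127 0.657 ] | pack -0.09 [0.5079 0.6588] | pack -0.07 [0.5199 0.6584] | pack -0.05 [0.5369 0.6604] | pack -0.03 [0.5184 0.6629] | 
p1 1439 back edge [0.6134 0.6141 0.6134 0.6143 0.6141 0.6145 0.6149]
p2 1437 back edge [0.613  0.6123 0.6124 0.6125 0.6127 0.6127 0.6132 0.6132]
p3 1477 back edge [0.6104 0.6103 0.6104 0.6103 0.6106 0.6108 0.6105 0.611 ]
p4 1214 back edge [0.6095 0.6092 0.6092 0.6096 0.6094 0.6094]
```

View pics/f.png

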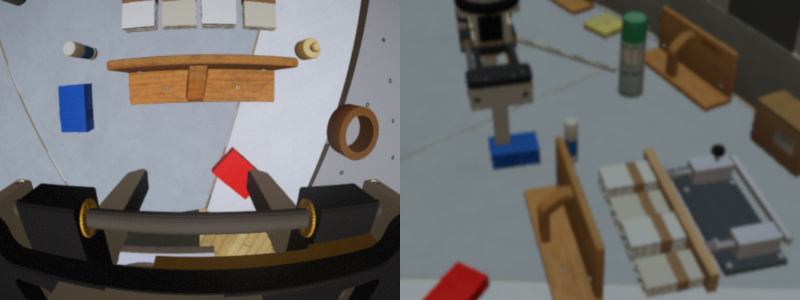

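The block stands upright on its base with a clear gap to the packs. The packs' rear edges lie on one line (0.614 to 0.609, following the bar's slope), and the bystanders look untouched. Handing the job in.

```bash
python3 -c "
from plant import robot
print(robot.close_job())"
```

```text
the job is handed in; nothing more can be done
None
```

The job is handed in, though no verdict came back: the four packs were pressed against the bar with about 18 N (judged from 4.6 mm of bar travel) and sit in one straight line along it, and the block stands upright about 50 mm clear of them.

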